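# Lift the biscuit tray off the trivet and slide it into the cooling stand

### The job

Pick up the orange-handled spatula, slide it under the hot biscuit tray that stands on the wooden trivet, lift the tray and slide it fully home onto the runners of the steel cooling stand. Then draw the spatula out and stand it on open worktop, flat on its blade and clear of the stand and the trivet. The tray is hot: move it only with the spatula and keep it level; leave the other kitchen things where they are.

Things in the scene. Friction and masses are not known exactly. Their poses are not given: they have to be found in the camera images.
- spatula: Loose cranked spatula, 200 g, standing on its flat steel blade (110 x 80 x 3 mm). Origin: middle of the blade's rear edge, underside; x along the blade to its tip (x = 0 to 110 mm), z up. From the rear edge the handle rises backwards (to -x) at 50 degrees above level: a steel neck 30 mm wide, then from 45 to 120 mm along it an orange grip 24 mm wide (y), 16 mm thick.
- spatula_grip (a point): Middle of the orange grip, 61 mm behind and 76 mm above the spatula's origin; axes as the spatula's. The grip goes on 25 mm up the handle. Pinch it across its 24 mm width (y), hand tilted 30 to 40 degrees from vertical with the fingers pointing down along the handle, and hold hard (about 100 N) lest the loaded spatula droops.
- spatula_blade (a point): Centre of the top face of the spatula's blade; axes as the spatula's.
- tray: Loose aluminium baking tray with six biscuits fixed on it, 100 to 210 g, 120 mm (x) x 140 mm (y), rim 12 mm high, flat underside. Origin at the centre of its underside, z up. It starts on the trivet, underside 18 mm above the worktop, about parallel to the trivet.
- trivet: Wooden trivet, fixed: two bars along x, each 140 x 12 mm, 18 mm high, centred at y = +-61 mm (110 mm open between), joined at the far end only by a cross bar 12 mm thick, 26 mm high, centred at x = 70 mm. Origin at its centre at worktop height. Its open end faces -x, roughly to the robot: a blade can enter under the tray along +x.
- stand: Steel cooling stand, fixed, open towards -x (roughly to the robot). Origin at worktop height. Two runners along x from -45 to 65 mm (the tray sticks out in front): ledges at y = +-56 to +-76 mm (112 mm open between), 6 mm thick, top 50 mm up. Side guides, top at 74 mm, leave 152 mm for the 140 mm tray. Legs at y = +-84 mm, 195 mm high.
- stand_home (a point): Point level with the ledge tops, 50 mm above the stand's origin; axes as the stand's. Stops 12 mm high on the back ends of the ledges have their faces at x = 62 mm: the tray pushed right home has its origin 2 mm beyond this point.
- stand_lip (a point): Middle of the front bar (4 mm radius) of the stand's open wire top shelf, 195 mm above the worktop and 105 mm towards -x from the stand's origin: it overhangs the entry by 60 mm, so the hand must stay tilted to pass in front of and below it.
- mug: White mug, 80 mm wide, 88 mm high, loose bystander; origin at the centre of its underside.
- jar: Glass jar with red cap, 70 mm wide, 100 mm high, loose bystander; origin at the centre of its underside.
- mill: Dark wooden pepper mill, 52 mm wide, 148 mm high, loose bystander; origin at the centre of its underside.
- bowl: Blue bowl, 120 mm wide, 50 mm high, loose bystander; origin at the centre of its underside.
- oil: Green glass oil bottle, 60 mm wide, 220 mm high, loose bystander; origin at the centre of its underside.
- can: Blue food can, 66 mm wide, 90 mm high, loose bystander; origin at the centre of its underside.
There are look-alikes about, which are no part of the job. Leave any blue or turquoise look-alike of the trivet alone.

How it is judged:
By the outcome, as a careful person would: the job done as asked, in the order asked, and still so for the second after the job is handed in, with the robot touching nothing.
It also fails if it takes over 61 s, if anything falls off the work surface, if the arm or the gripper's body presses on something with over 40 N, if the wrist force passes 120 N, or if a joint passes its speed limit or range.

### The arm

A 6-joint arm with a two-finger parallel gripper is mounted at the origin on the work surface. World frame = base frame: x ahead of the robot, y to its left, z up, the work surface at z = 0. Lengths are in m, angles in rad, forces in N, time in s.
With the tool pointing down it reaches from about 0.25 to 0.775 m from the base axis. Payload 4 kg.
Tool frame: the origin (TCP) lies on the centre line of the jaws, within the pads' length; the fingertips stand 22 mm ahead of it and the grasp point (between the pads) lies 3 mm ahead of it; z points along the fingers, y is the line along which they close (so a half turn about z gives the same grasp; the last joint's range is limited). The gripper opens to 85 mm and grips with 20 to 120 N. Pads are 22 mm wide; open, the fingers measure 114 mm over their backs; the gripper's body (76 mm by 85 mm) begins 54 mm behind the grasp point. The pads swing forward as they close: fully open they stand 13 mm farther back than shut.
Start: joints at [1.13, 0.087, 1.371, -0, 1.684, -0.103], TCP at [0.182, 0.519, 0.219] pointing down, gripper open.
Joint ranges: [-3.1, 3.1], [-0.76, 2.03], [0.27, 2.55], [-1.08, 4.22], [0.17, 2.65], [-2.57, 2.57]. Speed limits (rad/s): [2.79, 2.79, 3.14, 3.14, 3.14, 3.14].

### API

Orientations are given as a unit quaternion [w, x, y, z].
In Python, from station import r gives the robot as it stands.
- The arm moves only by the shell command python3 -m pendant 'ROWS' [FORCE]. ROWS is JSON, a list of rows, each a list of 3 entries, a list of its own where there are three numbers: the opening, from 0 (shut) to 1 (fully open), then the shift along the tool's x, y, z in m, then the turn, a rotation vector about the tool's x, y, z in degrees. In form: [[hand, [tx, ty, tz], [wx, wy, wz]], ...]. A call has 1 to 12 rows; each row is the pose to reach, as a shift and turn from the pose commanded when the call began, along the tool's axes at that moment; what a row does not reach only later rows make up. A row lasts 1/10 s, in which the tool goes at most 50 mm and 8.59 degrees, less where a joint would pass 70% of its speed; a pose out of reach is approached as far as the arm can. A call with a gripper value outside its range is refused whole. The fingers move at their own pace and stop on an object; FORCE is the grip in N (left out, the last holds). Time passes only in rows, so rows that repeat a pose let the fingers close. It gives the time, the measured TCP pose, the force, the opening and the grip force at its end, in the units of the state.
- r.sense(): the state, without advancing time (a new reading comes with each control period).
- r.camera(name): name is "side" or "top"; returns a dict with "pixels" (480x640x3 uint8, red, green, blue), "fx", "fy", "cx", "cy" (pixels), "rvec" (rotation vector, rad) and "tvec" (3), from world to camera coordinates, as OpenCV has them. Camera axes: x right, y down, z forward; pixel columns grow to the right and rows downward; lengths in m; the calibration is good to about 2 mm. A picture is of the moment at which its call begins. There is no depth.
- r.job_done(): hands the job in; it is judged then, once.
The state is a dict: "t": time; "q": joint angles; "joint_vel": joint speeds; "joint_torque": joint torques, N m; "ee_pos": TCP position; "orientation": TCP orientation; "force": force on the tool from outside, world axes, zero at the start; "ft_torque": the same for the moment, N m; "grip_width": finger opening in m; "finger_force": force on a finger pad.
Only numpy, scipy, OpenCV 4.12 (cv2) and the standard library are available. Lean on these libraries where they do the work, as an engineer would, in place of code of your own. Each camera call takes 0.05 s, during which the arm holds its last target. There are 200 camera calls.

## Working session

There is one attempt and no reset: what is moved stays moved. The work goes in short steps, Python scripts to look and compute and a shell command to move; the robot and the scene stay as the last step left them, time stands still between calls to the robot, and variables do not carry over. Pictures are saved under pics/ and viewed, at most 10 in all, crops included, and the job is handed in when it is done.

```bash
mkdir -p pics; ls; python3 - <<'E'
from station import r
import cv2
for n in("top","side"):
    c=r.camera(n); cv2.imwrite(f"pics/{n}0.png",c["pixels"][:,:,::-1])
    print(n,c["fx"],c["fy"],c["cx"],c["cy"],c["rvec"],c["tvec"])
print(r.sense())
E
```

```text
pics
top 510.5438154780276 510.5438154780276 313.78781568855624 241.5991966569854 [ 2.17949392 -2.16587742  0.12904804] [-0.01331132  0.56013489  1.29091215]
side 616.944179097541 616.944179097541 325.4048592756567 245.71975624049733 [ 2.29184752 -0.11138988  0.05172905] [-0.52824296  0.13724931  1.81566256]
{'t': 0.1, 'q': array([ 1.12985729e+00,  8.78945622e-02,  1.37213005e+00, -2.34658236e-05,
        1.68362046e+00, -1.03099960e-01]), 'joint_vel': array([ 0.00117329, -0.00077967, -0.00344923, -0.00080866, -0.00177285,
       -0.00099704]), 'joint_torque': array([ 2.43301110e-03, -3.53014076e+01, -3.14220536e+01, -1.00477580e-04,
        7.88772275e-03, -3.75229047e-05]), 'ee_pos': array([0.1820999 , 0.51846344, 0.21823519]), 'orientation': array([-2.64487816e-04,  1.68118567e-01,  9.85766247e-01, -9.91607434e-04]), 'force': array([-0.24591563, -0.29619045,  0.66668069]), 'ft_torque': array([-0.08656604,  0.03603896,  0.04395527]), 'finger_force': 0.0, 'grip_width': 0.08569504219260084}
```

View pics/top0.png

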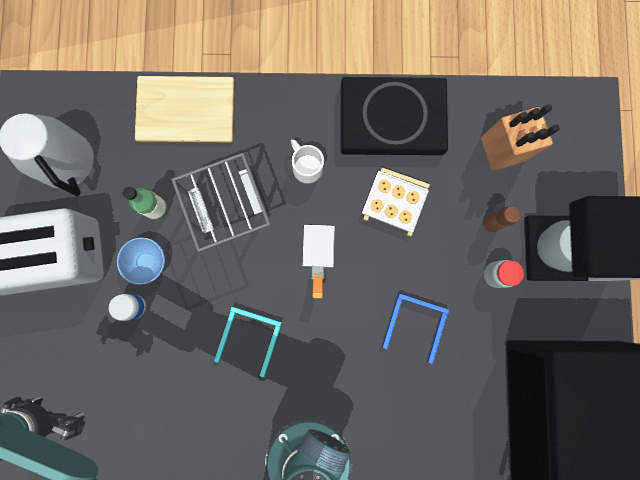

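View pics/side0.png

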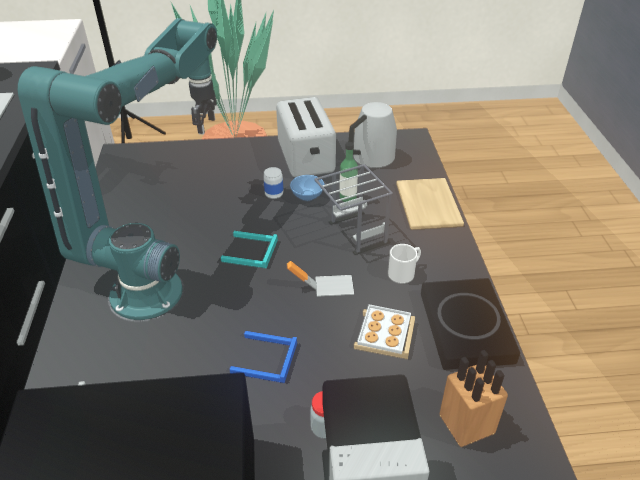

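The top view shows the spatula (blade at about 319,245, grip at 317,287), the tray on its trivet (396,201, open end down-left) and the stand (221,200, open end down). The side view agrees. Next I'll enlarge both areas.

```bash
cat > h.py <<'E'
import numpy as np, cv2
from station import r
def ray(c,uv,z):
    "pixels -> world points at height z"
    R=cv2.Rodrigues(c["rvec"])[0]; K=np.array([[c["fx"],0,c["cx"]],[0,c["fy"],c["cy"]],[0,0,1]])
    uv=np.atleast_2d(np.array(uv,float)); d=(R.T@np.linalg.inv(K)@np.c_[uv,np.ones(len(uv))].T).T
    o=-R.T@np.array(c["tvec"]); return o+d*((z-o[2])/d[:,2])[:,None]
def proj(c,P):
    K=np.array([[c["fx"],0,c["cx"]],[0,c["fy"],c["cy"]],[0,0,1]])
    return cv2.projectPoints(np.array(P,float).reshape(-1,1,3),np.array(c["rvec"]),np.array(c["tvec"]),K,None)[0][:,0]
def crop(c,x0,y0,x1,y1,s,f):
    cv2.imwrite(f,cv2.resize(c["pixels"][y0:y1,x0:x1,::-1],None,fx=s,fy=s,interpolation=cv2.INTER_CUBIC))
E
python3 - <<'E'
from h import *
c=r.camera("top")
crop(c,295,160,435,305,4,"pics/a.png"); crop(c,165,145,275,255,5,"pics/b.png")
p=c["pixels"].astype(int)
hsv=cv2.cvtColor(c["pixels"],cv2.COLOR_RGB2HSV)
def rect(m,x0,y0,x1,y1,n,z):
    mm=np.zeros_like(m);mm[y0:y1,x0:x1]=m[y0:y1,x0:x1]
    cs=max(cv2.findContours(mm.astype(np.uint8),0,2)[0],key=cv2.contourArea)
    b=cv2.boxPoints(cv2.minAreaRect(cs)); print(n,b.round(1).tolist()); w=ray(c,b,z); print(w.round(4)[:,:2].tolist(),"ctr",w.mean(0).round(4), [np.linalg.norm(w[i]-w[i-1]).round(4) for i in(1,2)])
rect(p.min(2)>150,300,220,340,268,"blade",.003)
rect((hsv[:,:,0]<20)&(hsv[:,:,1]>180)&(hsv[:,:,2]>150),300,265,335,305,"grip",.076)
rect((p.min(2)>150)|((hsv[:,:,0]<25)&(hsv[:,:,2]>130)&(p[:,:,2]>130)),355,160,435,240,"tray",.03)
E
```

```text
blade [[301.8999938964844, 266.70001220703125], [303.20001220703125, 224.3000030517578], [334.1000061035156, 225.1999969482422], [332.8999938964844, 267.6000061035156]]
[[0.4966, 0.0206], [0.6089, 0.0181], [0.607, -0.0638], [0.4946, -0.0606]] ctr [ 0.5518 -0.0214  0.003 ] [np.float64(0.1124), np.float64(0.0819)]Traceback (most recent call last):
  File "<stdin>", line 11, in <module>
  File "<stdin>", line 8, in rect
ValueError: max() iterable argument is empty
```

View pics/a.png

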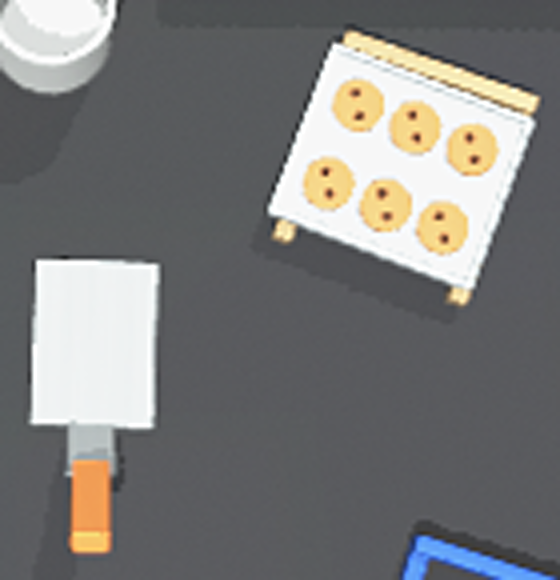

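View pics/b.png

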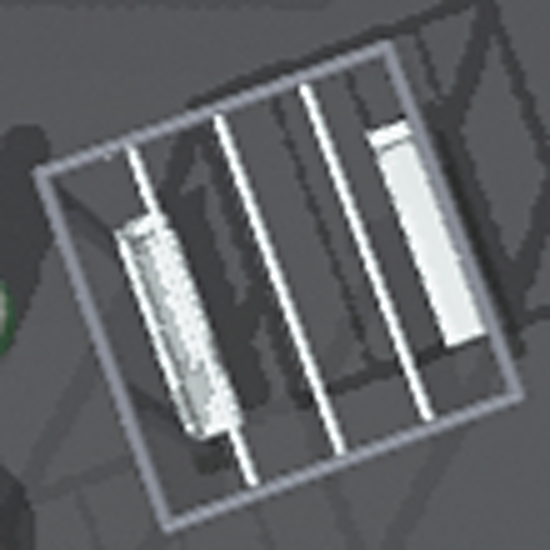

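Crop a: tray corners at (337,41), (537,122), (470,293), (270,213), bar front ends at (284,231) and (459,296). Crop b: shelf frame corners at (40,172), (388,47), (517,396), (170,525), front bar at the bottom.

```bash
python3 - <<'E'
from h import *
c=r.camera("top")
def W(P,s,o,z): return ray(c,(np.array(P,float)+.5)/s-.5+np.array(o),z)[:,:2]
def show(n,w):
    print(n,w.round(4).tolist(),'ctr',w.mean(0).round(4),'yaws x(front->back)',[np.degrees(np.arctan2(*(b-a)[::-1])).round(1) for a,b in((w[3],w[0]),(w[2],w[1]))],'y',[np.degrees(np.arctan2(*(a-b)[::-1])).round(1)-90 for a,b in((w[0],w[1]),(w[3],w[2]))],'len',np.linalg.norm(w[0]-w[3]).round(4),np.linalg.norm(w[0]-w[1]).round(4))
t=W([(337,41),(537,122),(470,293),(270,213)],4,(295,160),.030); show('tray',t)
f=W([(284,240),(459,303)],4,(295,160),.018); print('bar fronts bottom',f, np.degrees(np.arctan2(*(f[0]-f[1])[::-1]))-90)
k=W([(347,42),(536,110)],4,(295,160),.026);print('crossbar',k)
s=W([(40,172),(388,47),(517,396),(170,525)],5,(165,145),.195); show('shelf',s)
ux=(s[0]+s[1]-s[2]-s[3]);ux/=np.linalg.norm(ux); print('stand org',(s[2]+s[3])/2+.105*ux, np.degrees(np.arctan2(ux[1],ux[0])))
# right ledge: inner front corner/outer front corner on z .05
l=W([(447,347),(485,333),(378,152)],5,(165,145),.05);print('ledge',l)
o=(s[2]+s[3])/2+.105*ux; uy=np.array([-ux[1],ux[0]])
print('ledge in stand frame',((l-o)@np.c_[ux,uy]).round(4))
p=c["pixels"]; hsv=cv2.cvtColor(p,cv2.COLOR_RGB2HSV)
m=np.zeros(p.shape[:2],np.uint8); m[265:305,300:335]=((hsv[:,:,1]>150)&(p[:,:,0]>180))[265:305,300:335]
x=np.argwhere(m); print('grip px',x.min(0),x.max(0)); print(ray(c,[x[:,::-1].mean(0)],.08))
p2=r.camera("side"); 
for n,P in (('tray',[*t.mean(0),.03]),('stand org',[*o,.05]),('grip',[.446,-.019,.076])): print(n,proj(p2,P))
E
```

```text
tray [[0.7511, -0.1799], [0.698, -0.3109], [0.5848, -0.2651], [0.6363, -0.1353]] ctr [ 0.6676 -0.2228] yaws x(front->back) [np.float64(-21.2), np.float64(-22.0)] y [np.float64(-22.099999999999994), np.float64(-21.700000000000003)] len 0.1231 0.1413
bar fronts bottom [[ 0.62044059 -0.14574073]
 [ 0.57961027 -0.26030666]] -19.61563586395019
crossbar [[ 0.75149646 -0.18711868]
 [ 0.70690706 -0.3113188 ]]
shelf [[0.6841, 0.3154], [0.744, 0.158], [0.5825, 0.0963], [0.5227, 0.2515]] ctr [0.6333 0.2053] yaws x(front->back) [np.float64(21.6), np.float64(20.9)] y [np.float64(20.799999999999997), np.float64(21.099999999999994)] len 0.1736 0.1685
stand org [0.65042471 0.21193318] 21.260024771971867
ledge [[0.6279951  0.14379541]
 [0.63539369 0.12449728]
 [0.72942024 0.18115221]]
ledge in stand frame [[-0.0456 -0.0554]
 [-0.0457 -0.076 ]
 [ 0.0625 -0.0573]]
grip px [275 313] [297 321]
[[ 0.44803419 -0.01776671  0.08      ]]
tray [[383.42496659 326.20518928]]
stand org [[355.95767266 220.50708641]]
grip [[296.89922468 267.98259718]]
```

```bash
cat >> h.py <<'E'
from scipy.spatial.transform import Rotation as Ro
def Rt(psi,th):
    p,t=np.radians([psi,th]); z=np.array([np.sin(t)*np.cos(p),np.sin(t)*np.sin(p),-np.cos(t)]); y=np.array([-np.sin(p),np.cos(p),0])
    return np.c_[np.cross(y,z),y,z]
def cur():
    s=r.sense(); q=s["orientation"]; return s,np.array(s["ee_pos"]),Ro.from_quat([*q[1:],q[0]]).as_matrix()
def plan(tcp,R):
    "shift (m) and rotvec (deg) in present tool axes"
    s,p,C=cur(); d=C.T@(np.array(tcp)-p); w=np.degrees(Ro.from_matrix(C.T@R).as_rotvec()); print("shift",d.round(4).tolist(),"turn",w.round(2).tolist(),"t",s["t"]); return d,w
E
python3 - <<'E'
from h import *
R=Rt(-1.4,40); g=np.array([.4358,-.0186,.076]); plan(g-.083*R[:,2],R)
E
```

```text
shift [-0.3666, -0.4392, 0.0796] turn [-6.32, -39.68, -17.2] t 0.25
```

```bash
python3 -m pendant '[[1,[-0.03,-0.037,0],[-0.6,-3.6,-1.6]],[1,[-0.061,-0.073,0],[-1.1,-7.2,-3.1]],[1,[-0.092,-0.11,0],[-1.7,-10.8,-4.7]],[1,[-0.122,-0.146,0],[-2.3,-14.4,-6.3]],[1,[-0.153,-0.183,0.01],[-2.9,-18,-7.8]],[1,[-0.183,-0.22,0.02],[-3.4,-21.6,-9.4]],[1,[-0.214,-0.256,0.03],[-4,-25.3,-10.9]],[1,[-0.244,-0.293,0.04],[-4.6,-28.9,-12.5]],[1,[-0.275,-0.329,0.05],[-5.2,-32.5,-14.1]],[1,[-0.306,-0.366,0.06],[-5.7,-36.1,-15.6]],[1,[-0.336,-0.403,0.07],[-6.3,-39.7,-17.2]],[1,[-0.367,-0.439,0.08],[-6.3,-39.7,-17.2]]]' 100
python3 - <<'E'
from h import *
R=Rt(-1.4,40); g=np.array([.4358,-.0186,.076]); plan(g-.083*R[:,2],R);plan(g-.003*R[:,2],R)
E
```

```text
t: 1.45
ee_pos: [0.4105, 0.0279, 0.1372]
orientation: [0.33, 0.012, 0.944, -0.005]
force: [0.8, -0.0, -1.1]
grip_width: 0.0853
finger_force: 0.0
shift [0.0196, -0.0459, -0.0185] turn [-0.16, -1.49, -0.04] t 1.45
shift [0.0175, -0.0457, 0.0615] turn [-0.16, -1.49, -0.04] t 1.45
```

```bash
python3 -m pendant '[[1,[0,0,0],[0,0,0]],[1,[0,0,0],[0,0,0]]]'
python3 - <<'E'
from h import *
R=Rt(-1.4,40); g=np.array([.4358,-.0186,.076]); plan(g-.083*R[:,2],R);plan(g-.003*R[:,2],R)
E
```

```text
t: 1.65
ee_pos: [0.4105, 0.0271, 0.1388]
orientation: [0.33, 0.016, 0.944, -0.006]
force: [0.4, -0.3, -0.0]
grip_width: 0.0852
finger_force: 0.0
shift [0.0203, -0.0453, -0.0172] turn [-0.36, -1.51, -0.36] t 1.65
shift [0.0182, -0.0448, 0.0628] turn [-0.36, -1.51, -0.36] t 1.65
```

```bash
python3 -m pendant '[[1,[0.01,-0.023,-0.009],[-0.2,-0.8,-0.2]],[1,[0.02,-0.045,-0.017],[-0.4,-1.5,-0.4]],[1,[0.02,-0.045,-0.017],[-0.4,-1.5,-0.4]],[1,[0.02,-0.045,0],[-0.4,-1.5,-0.4]],[1,[0.019,-0.045,0.02],[-0.4,-1.5,-0.4]],[1,[0.019,-0.045,0.035],[-0.4,-1.5,-0.4]],[1,[0.019,-0.045,0.045],[-0.4,-1.5,-0.4]],[1,[0.019,-0.045,0.045],[-0.4,-1.5,-0.4]]]'
python3 - <<'E'
from h import *
R=Rt(-1.4,40); g=np.array([.4358,-.0186,.076]); plan(g-.003*R[:,2],R)
c=r.camera("side"); crop(c,240,200,400,340,4,"pics/c.png")
E
```

```text
t: 2.45
ee_pos: [0.4223, -0.0126, 0.091]
orientation: [0.341, 0.005, 0.94, -0.001]
force: [-0.2, 0.8, -0.3]
grip_width: 0.0853
finger_force: 0.0
shift [-0.0008, -0.0058, 0.0172] turn [0.55, -0.11, 0.58] t 2.45
```

View pics/c.png

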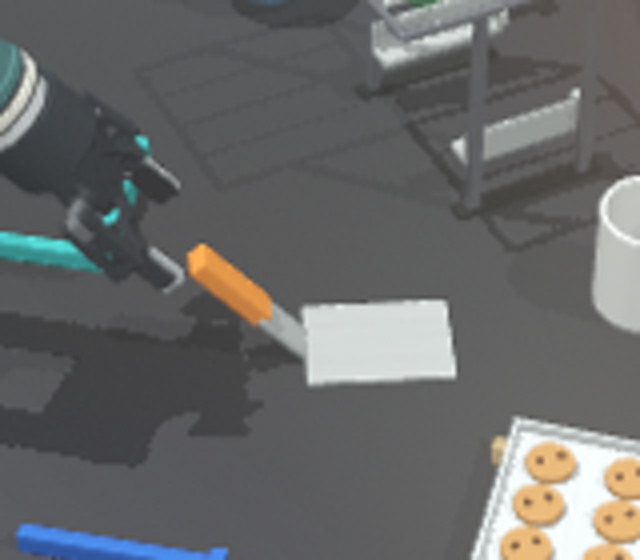

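The hand lines up with the handle, and the grip's upper end (200,260) lies ahead, between the fingers. I'll advance and close.

```bash
python3 -m pendant '[[1,[-0.001,-0.006,0.005],[0.5,0,0.5]],[1,[-0.001,-0.006,0.01],[0.5,0,0.5]],[1,[-0.001,-0.006,0.017],[0.5,0,0.5]],[1,[-0.001,-0.006,0.017],[0.5,0,0.5]],[1,[-0.001,-0.006,0.017],[0.5,0,0.5]]]'
python3 - <<'E'
from h import *
R=Rt(-1.4,40); g=np.array([.4358,-.0186,.076]); plan(g-.003*R[:,2],R)
E
```

```text
t: 3.0
ee_pos: [0.4342, -0.0223, 0.0793]
orientation: [0.342, 0.014, 0.94, -0.006]
force: [0.2, 0.5, 0.4]
grip_width: 0.0858
finger_force: 0.0
shift [0.001, 0.0037, 0.0005] turn [-0.24, -0.02, -0.18] t 3.0
```

```bash
python3 -m pendant '[[1,[0.001,0.004,0],[0,0,0]],[1,[0.001,0.004,0],[0,0,0]],[0,[0.001,0.004,0],[0,0,0]],[0,[0.001,0.004,0],[0,0,0]],[0,[0.001,0.004,0],[0,0,0]],[0,[0.001,0.004,0],[0,0,0]],[0,[0.001,0.004,0],[0,0,0]],[0,[0.001,0.004,0],[0,0,0]],[0,[0.001,0.004,0],[0,0,0]],[0,[0.001,0.004,0],[0,0,0]]]' 100
python3 - <<'E'
from h import *
s,p,C=cur(); print(s["grip_width"],s["finger_force"],p,C.round(4).tolist(),s["force"],s["t"])
# blade pose seen after grasp
c=r.camera("top");q=c["pixels"].min(2)>150;m=np.zeros(q.shape,np.uint8);m[215:272,298:342]=q[215:272,298:342]
k=max(cv2.findContours(m,0,2)[0],key=cv2.contourArea); w=ray(c,cv2.boxPoints(cv2.minAreaRect(k)),.003); print(w.round(4).tolist(),w.mean(0))
E
```

```text
t: 4.0
ee_pos: [0.4339, -0.0183, 0.0796]
orientation: [0.343, 0.013, 0.939, -0.006]
force: [-0.7, -0.8, 1.3]
grip_width: 0.0203
finger_force: 98.2
0.020320804538076928 98.1916344165802 [ 0.43387727 -0.01834316  0.0795711 ] [[-0.7648, 0.0294, 0.6436], [0.0214, 0.9996, -0.0202], [-0.6439, -0.0017, -0.7651]] [-0.74078773 -0.77575048  1.31253151] 4.0
[[0.4861, 0.0204, 0.003], [0.6101, 0.0174, 0.003], [0.608, -0.0639, 0.003], [0.4841, -0.0601, 0.003]] [ 0.54707113 -0.02153574  0.003     ]
```

```bash
cat >> h.py <<'E'
def Ts(o,yaw,pitch=0):
    "spatula pose; pitch>0 raises tip"
    T=np.eye(4);T[:3,:3]=Ro.from_euler('ZY',[yaw,-pitch],degrees=True).as_matrix();T[:3,3]=o;return T
def Tt():
    s,p,C=cur();T=np.eye(4);T[:3,:3]=C;T[:3,3]=p;return T
def fr(o,yaw,x,y,z):
    a=np.radians(yaw);return [o[0]+x*np.cos(a)-y*np.sin(a),o[1]+x*np.sin(a)+y*np.cos(a),z]
TRI=((.6659,-.2266),-19.7); STD=((.650,.2118),21.1)
def go(T):
    D=T@np.linalg.inv(np.load("S.npy")); return plan(D[:3,3],D[:3,:3])
def where():
    T=Tt()@np.load("S.npy"); e=Ro.from_matrix(T[:3,:3]).as_euler('ZYX',degrees=True); print("spat",T[:3,3].round(4),"yaw,-pitch,roll",e.round(2)); return T
E
python3 - <<'E'
from h import *
np.save("S.npy",np.linalg.inv(Tt())@Ts([.4972,-.0201,0],-1.4))
go(Ts([.4972,-.0201,.06],-1.4)); go(Ts(fr(*TRI,-.2,.003,.06),-20.5))
E
```

```text
shift [-0.0386, -0.0001, -0.0459] turn [0.0, 0.0, 0.0] t 4.05
shift [-0.03, -0.1161, -0.0529] turn [12.3, 0.03, 14.61] t 4.05
```

```bash
python3 -m pendant '[[0,[-0.013,0,-0.015],[0,0,0]],[0,[-0.026,0,-0.03],[0,0,0]],[0,[-0.038,0,-0.046],[0,0,0]],[0,[-0.037,-0.017,-0.047],[1.7,0,2.1]],[0,[-0.036,-0.033,-0.048],[3.5,0,4.2]],[0,[-0.035,-0.05,-0.049],[5.3,0,6.3]],[0,[-0.034,-0.066,-0.05],[7,0,8.3]],[0,[-0.033,-0.083,-0.051],[8.8,0,10.4]],[0,[-0.031,-0.1,-0.052],[10.5,0,12.5]],[0,[-0.03,-0.116,-0.053],[12.3,0,14.6]],[0,[-0.03,-0.116,-0.053],[12.3,0,14.6]],[0,[-0.03,-0.116,-0.053],[12.3,0,14.6]]]' 100
python3 - <<'E'
from h import *
T=where()
for n in("top","side"):
    c=r.camera(n); u=proj(c,[T[:3,:3]@np.array(v)+T[:3,3] for v in((0,.04,.003),(.11,.04,.003),(.11,-.04,.003),(0,-.04,.003))])
    print(n,u.round(1).tolist()); im=c["pixels"][:,:,::-1].copy(); x0,y0=(u.mean(0)-[70,50]).astype(int)
    big=cv2.resize(im[y0:y0+100,x0:x0+140],None,fx=4,fy=4,interpolation=cv2.INTER_CUBIC)
    cv2.polylines(big,[((u-[x0,y0]+.5)*4-.5).astype(int).reshape(-1,1,2)],True,(0,0,255),1); globals()[n]=big
cv2.imwrite("pics/d.png",cv2.resize(np.vstack([top,side]),None,fx=.74,fy=.74))
E
```

```text
t: 5.25
ee_pos: [0.4189, -0.1339, 0.1387]
orientation: [0.336, 0.17, 0.924, -0.062]
force: [0.2, 0.7, -2.1]
grip_width: 0.0198
finger_force: 98.6
spat [ 0.478  -0.1563  0.059 ] yaw,-pitch,roll [-20.53   0.08   0.03]
top [[357.2, 267.5], [372.2, 227.0], [401.9, 238.2], [387.1, 278.9]]
side [[315.8, 295.0], [354.2, 302.5], [347.5, 323.7], [307.8, 315.7]]
```

View pics/d.png

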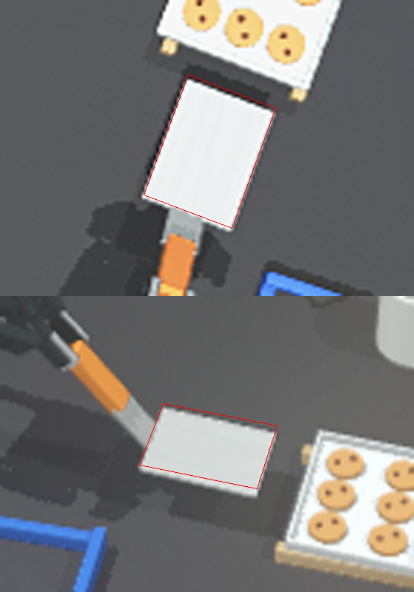

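The blade matches the predicted outline in the top view. In the side view the real tip sits about 2 px lower, so it droops slightly. I'll measure that against the first picture.

```bash
cat > fit.py <<'E'
from h import *
from scipy.optimize import least_squares
V=[(0,.04,.003),(.11,.04,.003),(.11,-.04,.003),(0,-.04,.003)]
def corners(im,u):
    m=np.zeros(im.shape[:2],np.uint8); cv2.fillPoly(m,[cv2.convexHull((u+(u-u.mean(0))*.35).astype(np.float32)).astype(int)],1)
    m&=((im.min(2)>140)).astype(np.uint8)
    m=cv2.morphologyEx(m,cv2.MORPH_OPEN,np.ones((7,7)))
    k=cv2.convexHull(max(cv2.findContours(m,0,2)[0],key=cv2.contourArea))
    q=cv2.approxPolyN(k,4)[0] if hasattr(cv2,"approxPolyN") else cv2.approxPolyDP(k,5,True)[:,0]
    q=q.astype(float); return np.array([q[np.argmin(np.linalg.norm(q-x,axis=1))] for x in u])
def P(T): return [T[:3,:3]@np.array(v)+T[:3,3] for v in V]
E
python3 - <<'E'
from fit import *
T0=Ts([.4972,-.0201,0],-1.4); T1=where(); R={}
for n in("top","side"):
    c=r.camera(n); im0=cv2.imread(f"pics/{n}0.png")[:,:,::-1]
    u0=proj(c,P(T0)); b=corners(im0,u0)-u0; u1=proj(c,P(T1)); d=corners(c["pixels"],u1)-u1
    print(n,"bias",b.round(1).tolist(),"now",d.round(1).tolist()); R[n]=(c,u1+d-b.mean(0))
def f(x): 
    o=T1[:3,3]+x[:3]; e=Ro.from_matrix(T1[:3,:3]).as_euler('ZYX',degrees=True)
    return np.concatenate([(proj(c,P(Ts(o,e[0]+x[3]*100,x[4]*100)))-u).ravel() for c,u in R.values()])
s=least_squares(f,np.zeros(5)); print("dpos mm",s.x[:3]*1e3,"dyaw",s.x[3]*100,"pitch",s.x[4]*100,"rms",np.sqrt((s.fun**2).mean()))
E
```

```text
spat [ 0.4783 -0.1558  0.0593] yaw,-pitch,roll [-2.047e+01  4.000e-02  2.000e-02]
top bias [[0.8, 19.9], [-0.6, 0.4], [-0.7, -0.6], [0.3, -2.0]] now [[-6.0, 16.6], [-1.0, 1.1], [-0.7, 2.0], [1.1, -1.8]]
side bias [[-4.0, 0.5], [1.8, 0.3], [-1.1, 1.4], [1.3, 1.4]] now [[-8.8, -0.8], [-0.3, 2.7], [-0.6, 2.5], [2.1, 2.5]]
dpos mm [-3.08196408 -2.29317066 -1.57037643] dyaw 5.7169086190046485 pitch -3.737003087944408 rms 4.098165091819229
```

```bash
cat >> fit.py <<'E'
def soft(c,T,x0,y0,w,h,k=8):
    u=(proj(c,P(T))-[x0,y0]+.5)*k-.5; m=np.zeros((h*k,w*k),np.float32); cv2.fillPoly(m,[np.round(u*16).astype(int)],1.,shift=4)
    return cv2.GaussianBlur(cv2.resize(m,(w,h),interpolation=cv2.INTER_AREA),(0,0),1)
def pose(T,x):
    "x: along, lateral, up (mm), yaw, pitch (deg, about the origin)"
    D=Ts(np.array(x[:3])/1e3,x[3],x[4]); return T@D
def fitpose(ims,T):
    "ims: list of (camera, image)"
    from scipy.optimize import minimize
    B=[]
    for c,im in ims:
        u=proj(c,P(T)); x0,y0=(u.min(0)-7).astype(int); w,h=(u.max(0)-u.min(0)+14).astype(int)
        g=im[y0:y0+h,x0:x0+w].astype(np.float32).min(2); ins=soft(c,T,x0,y0,w,h)>.95
        g=np.clip((g-80)/(np.median(g[ins])-80),0,1)
        # drop the handle side (behind rear edge) and everything too far
        back=[T[:3,:3]@np.array(v)+T[:3,3] for v in((0.004,.024,.003),(-.05,.024,.1),(-.12,.05,.14),(-.12,-.05,.14),(-.05,-.024,.1),(0.004,-.024,.003))]
        M=np.zeros((h,w),np.uint8); cv2.fillPoly(M,[cv2.convexHull((proj(c,back)-[x0,y0]).astype(np.float32)).astype(int)],1)
        B.append((c,cv2.GaussianBlur(g,(0,0),1),x0,y0,w,h,1-M))
    f=lambda x:sum((((soft(c,pose(T,x),x0,y0,w,h)-g)*M)**2).sum() for c,g,x0,y0,w,h,M in B)
    s=minimize(f,np.zeros(5),method="Powell",options=dict(xtol=.02,ftol=1e-5),bounds=[(-12,12)]*3+[(-5,5)]*2); return s.x,s.fun
E
python3 - <<'E'
from fit import *
cs={n:r.camera(n) for n in("top","side")}
T0=Ts([.4972,-.0201,0],-1.4)
print("base",fitpose([(cs[n],cv2.imread(f"pics/{n}0.png")[:,:,::-1]) for n in cs],T0))
T1=where(); print("now",fitpose([(c,c["pixels"]) for c in cs.values()],T1))
E
```

```text
base (array([ 1.62090212, -0.38265989, -4.22862534,  0.04778402,  0.46376493]), np.float32(17.3499))
spat [ 0.4784 -0.1557  0.0596] yaw,-pitch,roll [-2.045e+01  1.000e-02  0.000e+00]
now (array([-1.42701005, -0.13564246, -6.33257822, -0.1223744 , -1.79539326]), np.float32(149.80505))
```

```bash
python3 - <<'E'
from fit import *
np.save("S.npy",pose(np.load("S.npy"),[-3,0,-2.2,0,-2.25])); where()
go(Ts(fr(*TRI,-.2,.003,.006),-20.5,1.5))
E
```

```text
spat [ 0.4756 -0.1547  0.0574] yaw,-pitch,roll [-20.45   2.26   0.  ]
shift [0.0372, -0.0004, 0.0413] turn [0.03, -3.76, 0.06] t 5.55
```

```bash
python3 -m pendant '[[0,[0,0,0],[0,-1.9,0]],[0,[0.012,0,0.014],[0,-3.8,0]],[0,[0.025,0,0.028],[0,-3.8,0]],[0,[0.031,0,0.035],[0,-3.8,0]],[0,[0.037,0,0.041],[0,-3.8,0]],[0,[0.037,0,0.041],[0,-3.8,0]],[0,[0.037,0,0.041],[0,-3.8,0]]]' 120
python3 - <<'E'
from fit import *
T1=where(); print("now",fitpose([(c,c["pixels"]) for c in (r.camera("top"),r.camera("side"))],T1))
go(Ts(fr(*TRI,-.058,.003,.006),-20.5,1.5)); print(r.sense()["force"])
E
```

```text
t: 6.25
ee_pos: [0.4179, -0.1335, 0.0851]
orientation: [0.368, 0.167, 0.912, -0.068]
force: [0.2, 0.1, -1.3]
grip_width: 0.0193
finger_force: 119.7
spat [ 0.4794 -0.1567  0.0076] yaw,-pitch,roll [-20.48  -1.63  -0.04]
now (array([ 1.6467555 , -0.19256836, -3.43132105, -0.11117137, -0.28406898]), np.float32(110.88493))
shift [-0.1001, 0.0028, 0.0994] turn [-0.02, 0.18, 0.04] t 6.35
[ 0.50435439 -0.85029957 -1.41703745]
```

```bash
python3 -m pendant '[[0,[-0.01,0,0.01],[0,0,0]],[0,[-0.02,0.001,0.02],[0,0,0]],[0,[-0.03,0.001,0.029],[0,0,0]],[0,[-0.04,0.001,0.039],[0,0,0]],[0,[-0.051,0.001,0.049],[0,0,0]],[0,[-0.061,0.002,0.059],[0,0,0]],[0,[-0.071,0.002,0.069],[0,0,0]],[0,[-0.081,0.002,0.079],[0,0,0]],[0,[-0.091,0.003,0.089],[0,0,0]],[0,[-0.101,0.003,0.099],[0,0,0]],[0,[-0.101,0.003,0.099],[0,0,0]],[0,[-0.101,0.003,0.099],[0,0,0]]]'
python3 - <<'E'
from h import *
T1=where(); a=fr(*TRI,0,0,0); th=np.radians(TRI[1]); d=T1[:2,3]-a[:2]; print("in trivet",d@[np.cos(th),np.sin(th)],d@[-np.sin(th),np.cos(th)]); print(r.sense()["force"])
c=r.camera("top"); crop(c,335,150,445,290,4,"pics/e.png")
T=T1.copy();T[2,3]=.020; go(T);T[2,3]=.05; go(T)
E
```

```text
t: 7.55
ee_pos: [0.5508, -0.1806, 0.0829]
orientation: [0.367, 0.167, 0.912, -0.068]
force: [-0.3, -0.3, -2.7]
grip_width: 0.0196
finger_force: 119.7
spat [ 0.6121 -0.2038  0.0053] yaw,-pitch,roll [-2.048e+01 -1.530e+00 -2.000e-02]
in trivet -0.05831800030469087 0.00338780306341965
[-0.27936031 -0.26460929 -2.6509254 ]
shift [-0.0107, -0.0001, -0.0105] turn [-0.0, -0.02, 0.0] t 7.6
shift [-0.0315, -0.0001, -0.0321] turn [-0.0, -0.02, 0.0] t 7.6
```

View pics/e.png

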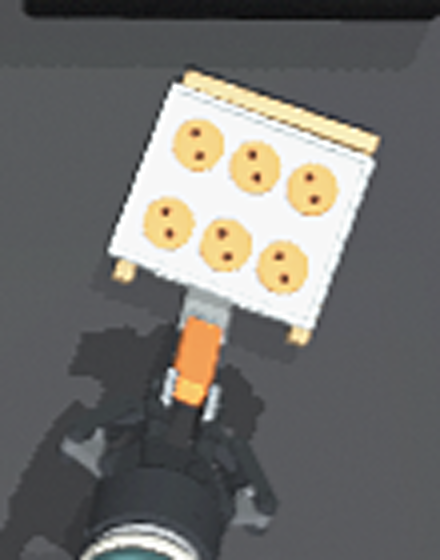

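The blade is fully under the tray, with the neck centred at (210,300), and the tray is undisturbed. Now a slow lift with a slight tip-up to counter droop.

```bash
python3 -m pendant '[[0,[-0.003,0,-0.003],[0,-0.5,0]],[0,[-0.005,0,-0.005],[0,-1,0]],[0,[-0.007,0,-0.007],[0,-1.5,0]],[0,[-0.009,0,-0.009],[0,-1.5,0]],[0,[-0.011,0,-0.011],[0,-1.5,0]],[0,[-0.013,0,-0.013],[0,-1.5,0]],[0,[-0.015,0,-0.015],[0,-1.5,0]],[0,[-0.018,0,-0.018],[0,-1.5,0]],[0,[-0.018,0,-0.018],[0,-1.5,0]]]'
cat > tray.py <<'E'
from fit import *
import fit
def fittray(T,ims):
    "fit tray rim-top rectangle; T = pose guess of tray origin"
    fit.V=[(-.06,.07,.012),(.06,.07,.012),(.06,-.07,.012),(-.06,-.07,.012)]
    from scipy.optimize import minimize
    B=[]
    for c in ims:
        u=proj(c,P(T)); x0,y0=(u.min(0)-9).astype(int); w,h=(u.max(0)-u.min(0)+18).astype(int)
        im=c["pixels"][y0:y0+h,x0:x0+w].astype(np.float32)
        hs=cv2.cvtColor(c["pixels"],cv2.COLOR_RGB2HSV)[y0:y0+h,x0:x0+w]
        g=((im.max(2)>150)&~((hs[:,:,1]>40)&(soft(c,T,x0,y0,w,h)<.5))).astype(np.float32)
        ins=soft(c,pose(T,[0]*5),x0,y0,w,h)
        g=np.where(ins>.999,1,g).astype(np.float32); B.append((c,cv2.GaussianBlur(g,(0,0),1),x0,y0,w,h))
    f=lambda x:sum(((soft(c,pose(T,x),x0,y0,w,h)-g)**2).sum() for c,g,x0,y0,w,h in B)
    s=minimize(f,np.zeros(5),method="Powell",options=dict(xtol=.02,ftol=1e-5),bounds=[(-15,15)]*3+[(-6,6)]*2); fit.V=[(0,.04,.003),(.11,.04,.003),(.11,-.04,.003),(0,-.04,.003)]; return s.x.round(2),s.fun
E
python3 - <<'E'
from tray import *
T1=where(); print(r.sense()["force"])
top0=r.camera("top"); side0=r.camera("side"); now=[top0,side0]
old=[dict(c,pixels=cv2.imread(f"pics/{n}0.png")[:,:,::-1].copy()) for n,c in(("top",top0),("side",side0))]
print("base",fittray(Ts([.6676,-.2228,.018],-21.7),old))
print("now",fittray(Ts([.6676,-.2228,.018+.015],-21.7),now))
crop(side0,310,260,450,370,4,"pics/f.png")
E
```

```text
t: 8.5
ee_pos: [0.5516, -0.1809, 0.1093]
orientation: [0.38, 0.166, 0.907, -0.071]
force: [0.7, -1.0, -3.5]
grip_width: 0.0197
finger_force: 119.5
spat [ 0.615  -0.2049  0.0335] yaw,-pitch,roll [-20.48  -3.14  -0.04]
[ 0.66043597 -0.96697581 -3.54534032]
base (array([ 1.98,  0.63, -6.19,  0.14,  0.86]), np.float32(75.74695))
now (array([ 2.9 ,  0.24, -4.84,  0.88,  2.75]), np.float32(219.32701))
```

View pics/f.png

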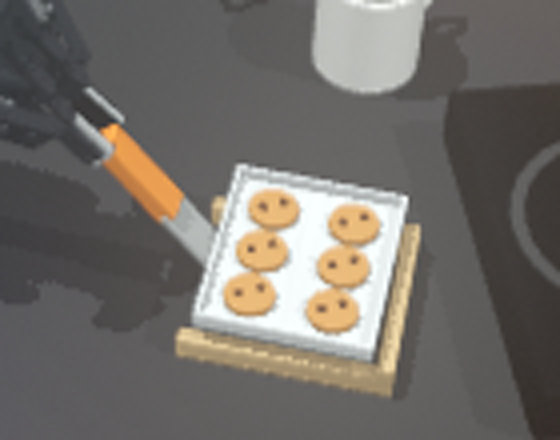

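The tray is lifted clear of the trivet and sits between the bars with its tip side about 2° high. I'll level it, raise it and draw back.

```bash
python3 - <<'E'
from fit import *
np.save("S.npy",pose(np.load("S.npy"),[-1.6,0,-1.2,0,-1.2])); T=where()
go(Ts(fr(*TRI,-.058,.0034,.048),-20.5,0)); go(Ts(fr(*TRI,-.16,.0034,.085),-20.5,0))
E
```

```text
spat [ 0.6131 -0.2041  0.0314] yaw,-pitch,roll [-20.48  -1.87  -0.04]
shift [-0.0146, -0.0, -0.0119] turn [-0.0, 1.87, 0.03] t 8.6
shift [0.0306, -0.002, -0.1105] turn [-0.0, 1.87, 0.03] t 8.6
```

```bash
python3 -m pendant '[[0,[-0.005,0,-0.004],[0,0.6,0]],[0,[-0.01,0,-0.008],[0,1.3,0]],[0,[-0.015,0,-0.012],[0,1.9,0]],[0,[-0.012,0,-0.018],[0,1.9,0]],[0,[-0.007,0,-0.028],[0,1.9,0]],[0,[-0.002,0,-0.04],[0,1.9,0]],[0,[0.004,-0.001,-0.052],[0,1.9,0]],[0,[0.01,-0.001,-0.066],[0,1.9,0]],[0,[0.016,-0.001,-0.08],[0,1.9,0]],[0,[0.023,-0.002,-0.093],[0,1.9,0]],[0,[0.028,-0.002,-0.104],[0,1.9,0]],[0,[0.031,-0.002,-0.11],[0,1.9,0]]]'
python3 - <<'E'
from h import *
from scipy.spatial.transform import Slerp
where()
A=(np.array(fr(*TRI,-.16,.0034,.085)),-20.5); B=(np.array(fr(*STD,-.21,0,.085)),21.1)
for k in(.33,.67,1): go(Ts(A[0]+k*(B[0]-A[0]),A[1]+k*(B[1]-A[1])))
E
```

```text
t: 9.8
ee_pos: [0.4558, -0.1465, 0.1632]
orientation: [0.364, 0.167, 0.914, -0.068]
force: [0.2, -0.7, -3.7]
grip_width: 0.0192
finger_force: 119.5
spat [ 0.5152 -0.169   0.0839] yaw,-pitch,roll [-20.48   0.05  -0.03]
shift [0.0369, 0.0719, -0.0366] turn [-9.46, -0.08, -9.92] t 9.8
shift [0.0738, 0.1469, -0.0719] turn [-19.2, -0.1, -20.18] t 9.8
shift [0.1073, 0.2215, -0.1039] turn [-28.65, -0.12, -30.13] t 9.8
```

```bash
python3 -m pendant '[[0,[0.002,0.004,-0.002],[-0.5,0,-0.5]],[0,[0.006,0.012,-0.006],[-1.6,0,-1.6]],[0,[0.011,0.023,-0.011],[-3,0,-3.1]],[0,[0.017,0.034,-0.017],[-4.4,0,-4.6]],[0,[0.022,0.045,-0.022],[-5.8,0,-6.1]],[0,[0.027,0.056,-0.027],[-7.3,0,-7.7]],[0,[0.032,0.067,-0.032],[-8.7,0,-9.2]],[0,[0.038,0.078,-0.037],[-10.1,0,-10.6]],[0,[0.043,0.089,-0.042],[-11.5,0,-12.1]],[0,[0.049,0.1,-0.048],[-13,0,-13.7]],[0,[0.053,0.109,-0.052],[-14.1,0,-14.8]],[0,[0.055,0.113,-0.054],[-14.6,0,-15.3]]]'
python3 - <<'E'
from h import *
where(); go(Ts(fr(*STD,-.21,0,.085),21.1))
E
```

```text
t: 11.0
ee_pos: [0.4347, -0.0138, 0.1631]
orientation: [0.368, -0.004, 0.93, 0.002]
force: [0.1, -0.2, -4.4]
grip_width: 0.0191
finger_force: 119.5
spat [ 0.4977 -0.013   0.0835] yaw,-pitch,roll [0.83 0.39 0.08]
shift [0.0275, 0.1277, -0.0273] turn [-13.85, -0.4, -14.8] t 11.0
```

```bash
python3 -m pendant '[[0,[0.001,0.003,-0.001],[-0.4,0,-0.4]],[0,[0.002,0.01,-0.002],[-1.1,0,-1.2]],[0,[0.004,0.02,-0.004],[-2.2,-0.1,-2.3]],[0,[0.007,0.032,-0.007],[-3.5,-0.1,-3.7]],[0,[0.01,0.045,-0.01],[-4.9,-0.2,-5.2]],[0,[0.013,0.058,-0.013],[-6.3,-0.2,-6.7]],[0,[0.015,0.071,-0.015],[-7.7,-0.2,-8.2]],[0,[0.018,0.084,-0.018],[-9.1,-0.3,-9.7]],[0,[0.021,0.097,-0.021],[-10.5,-0.3,-11.2]],[0,[0.024,0.11,-0.024],[-11.9,-0.4,-12.7]],[0,[0.027,0.122,-0.026],[-13.2,-0.4,-14.1]],[0,[0.028,0.128,-0.027],[-13.9,-0.4,-14.8]]]'
python3 -m pendant '[[0,[0,0,0],[0,0,0]],[0,[0,0,0],[0,0,0]]]'
python3 - <<'E'
from tray import *
T=where(); ims=[r.camera("top"),r.camera("side")]
G=T@Ts([.06,.003,.003],-1); print(fittray(G,ims))
for n,c in zip("ts",ims): cv2.imwrite(f"pics/g{n}.png",c["pixels"][:,:,::-1])
a=cv2.resize(ims[0]["pixels"][150:290,180:320,::-1],None,fx=2.8,fy=2.8,interpolation=2);b=cv2.resize(ims[1]["pixels"][150:290,240:380,::-1],None,fx=2.8,fy=2.8,interpolation=2)
cv2.imwrite("pics/g.png",np.hstack([a,b]))
go(Ts(fr(*STD,-.21,0,.054),21.1))
E
```

```text
t: 12.2
ee_pos: [0.4152, 0.1179, 0.1601]
orientation: [0.359, -0.17, 0.915, 0.068]
force: [0.3, -0.7, -4.2]
grip_width: 0.0191
finger_force: 119.5
t: 12.4
ee_pos: [0.4159, 0.1165, 0.1604]
orientation: [0.359, -0.168, 0.915, 0.067]
force: [0.9, 0.6, -3.1]
grip_width: 0.0193
finger_force: 119.5
spat [0.4743 0.1392 0.0805] yaw,-pitch,roll [21.14  0.64  0.15]
(array([  0.91,   0.08, -12.66,   0.13,   4.27]), np.float32(591.4147))
shift [0.0338, 0.0049, 0.0058] turn [0.11, -0.65, -0.11] t 12.5
```

View pics/g.png

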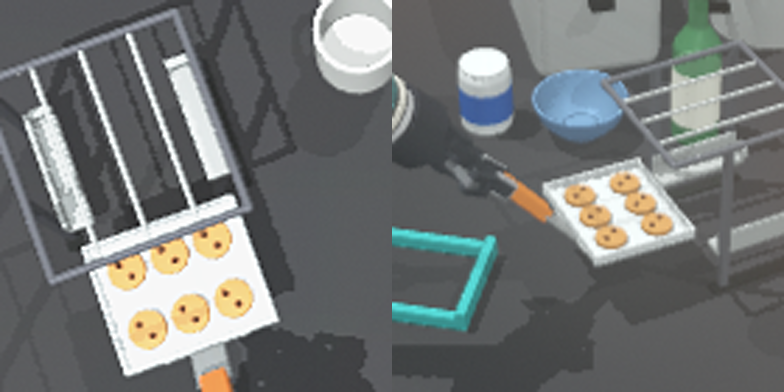

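The tray has stayed put on the spatula in front of the stand (top crop: front corners at 126,374 and 277,320). In the side crop its rim corners are at (544,183), (640,162), (693,230), (598,252). I'll check level and alignment from these.

```bash
python3 - <<'E'
from h import *
from scipy.optimize import least_squares
ct,cs=r.camera("top"),r.camera("side")
# top click: FL FR BR BL ; side click: FL(+y front) BL BR FR
top=dict(zip("FL FR BR BL".split(),[(126,375),(278,321),(238,197),(82,253)])); sid=dict(zip("FL BL BR FR".split(),[(544,183),(640,161),(693,230),(598,252)]))
C={"FL":(-.06,.07,.012),"FR":(-.06,-.07,.012),"BR":(.06,-.07,.012),"BL":(.06,.07,.012)}
T=where()
def pr(x,c,keys):
    R=Ro.from_euler('ZYX',[x[3]*100,x[4]*100,x[5]*100],degrees=True).as_matrix(); return proj(c,[R@np.array(C[k])+x[:3] for k in keys])
ut=np.array([(np.array(v)+.5)/2.8-.5+[180,150] for v in top.values()]); us=np.array([((np.array(v)-[392,0])+.5)/2.8-.5+[240,150] for v in sid.values()])
f=lambda x:np.r_[(pr(x,ct,top)-ut).ravel(),(pr(x,cs,sid)-us).ravel()]
s=least_squares(f,[*(T@[.06,0,.003,1])[:3],.21,0,0]); x=s.x; print("tray",x[:3].round(4),"yaw,-pitch,roll",(x[3:]*100).round(2),"rms",np.sqrt((s.fun**2).mean()).round(2)); print(s.fun.round(1))
th=np.radians(STD[1]); d=x[:2]-STD[0]; print("tray in stand frame",d@[np.cos(th),np.sin(th)],d@[-np.sin(th),np.cos(th)])
d=(T@[.06,0,0,1])[:2]-STD[0]; print("blade x=60 in stand frame",d@[np.cos(th),np.sin(th)],d@[-np.sin(th),np.cos(th)])
E
```

```text
spat [0.4744 0.1389 0.0805] yaw,-pitch,roll [21.1   0.65  0.17]
tray [0.528  0.1611 0.0775] yaw,-pitch,roll [20.25  6.05 -1.21] rms 0.82
[ 0.2  0.1  0.1 -0.3 -1.4 -0.8  1.1 -1.6 -0.9 -0.5 -1.1  0.3  0.1  0.2
 -1.4  0.3]
tray in stand frame -0.13206883118237986 -0.003378990475782097
blade x=60 in stand frame -0.13011027570304423 -0.004819763406420163
```

```bash
cat > box.py <<'E'
from h import *
from scipy.optimize import minimize
C=np.array([(x,y,z) for x in(-.06,.06) for y in(-.07,.07) for z in(0,.012)])
def sil(c,T,x0,y0,w,h,k=8):
    u=(proj(c,[T[:3,:3]@v+T[:3,3] for v in C])-[x0,y0]+.5)*k-.5
    m=np.zeros((h*k,w*k),np.float32); cv2.fillPoly(m,[np.round(cv2.convexHull(u.astype(np.float32))*16).astype(int)],1.,shift=4)
    return cv2.GaussianBlur(cv2.resize(m,(w,h),interpolation=cv2.INTER_AREA),(0,0),.8)
def fitbox(T,ims,shelf=False,wood=False,dump=None):
    B=[]
    for i,c in enumerate(ims):
        u=proj(c,[T[:3,:3]@v+T[:3,3] for v in C]); x0,y0=(u.min(0)-7).astype(int); w,h=(u.max(0)-u.min(0)+15).astype(int)
        im=c["pixels"][y0:y0+h,x0:x0+w].astype(np.float32); s=im.max(2)-im.min(2)
        deep=cv2.erode((sil(c,T,x0,y0,w,h)>.5).astype(np.uint8),np.ones((11,11)))>0
        g=np.clip((im.min(2)-70)/70,0,1); g[deep]=1; M=np.ones((h,w),np.float32)
        M[(s>60)&~deep]=0                       # orange / wood: ignore
        hd=[T[:3,:3]@np.array(v)+T[:3,3] for v in((-.055,.02,0),(-.055,-.02,0),(-.15,.02,.1),(-.15,-.02,.1))]
        hm=np.zeros((h,w),np.uint8); cv2.fillPoly(hm,[cv2.convexHull((proj(c,hd)-[x0,y0]).astype(np.float32)).astype(int)],1); M[hm>0]=0
        if shelf and i==0:
            b=proj(c,[fr(*STD,-.113,y,.195) for y in(-.1,.1)])-[x0,y0]; yy,xx=np.mgrid[:h,:w]
            M[yy<b[0,1]+(xx-b[0,0])*(b[1,1]-b[0,1])/(b[1,0]-b[0,0])+1]=0
        B.append((c,cv2.GaussianBlur(g.astype(np.float32),(0,0),.8),x0,y0,w,h,M))
    f=lambda x:sum((((sil(c,T@Ts(np.array(x[:3])/1e3,x[3],x[4]),x0,y0,w,h)-g)*M)**2).sum() for c,g,x0,y0,w,h,M in B)
    best=min((minimize(f,[0,0,0,0,p],method="Powell",options=dict(xtol=.02,ftol=1e-6),bounds=[(-15,15)]*3+[(-6,6),(-10,10)]) for p in(-4,0,4)),key=lambda s:s.fun)
    return best.x.round(2),best.fun
E
python3 - <<'E'
from box import *
cs=[r.camera("top"),r.camera("side")]
old=[dict(c,pixels=cv2.imread(f"pics/{n}0.png")[:,:,::-1].copy()) for n,c in zip(("top","side"),cs)]
print("base",fitbox(Ts([.6676,-.2228,.018],-21.7),old), "side only",fitbox(Ts([.6676,-.2228,.018],-21.7),old[1:]))
T=where(); G=T@Ts([.058,.001,.003],-.5)
print("now",fitbox(G,cs,True),"side only",fitbox(G,cs[1:])); print(r.sense()["force"],r.sense()["t"])
E
```

```text
base (array([ 2.31,  0.91, -1.82,  1.38,  0.99]), np.float32(670.33795)) side only (array([  4.95, -13.21,  13.66,   1.24,   0.12]), np.float32(407.1904))
spat [0.4743 0.1389 0.0805] yaw,-pitch,roll [21.1   0.65  0.17]
now (array([ 0.81,  1.8 , -3.97, -0.55,  2.51]), np.float32(516.3822)) side only (array([ 1.03, -4.99,  0.01, -1.34,  3.42]), np.float32(432.37927))
[ 0.77435267 -0.14141304 -4.1593461 ] 12.7
```

```bash
cat > bis.py <<'E'
from h import *
from scipy.optimize import least_squares
def cent(c,T):
    "biscuit centroids near tray pose T (brown discs)"
    hs=cv2.cvtColor(c["pixels"],cv2.COLOR_RGB2HSV); m=((hs[:,:,1]>70)&(hs[:,:,0]<30)&(hs[:,:,2]>120)).astype(np.uint8)
    roi=np.zeros_like(m); u=proj(c,[T[:3,:3]@np.array(v)+T[:3,3] for v in((-.056,-.066,.01),(-.056,.066,.01),(.056,.066,.01),(.056,-.066,.01))]); cv2.fillPoly(roi,[u.astype(int)],1)
    m=cv2.morphologyEx(m*roi,cv2.MORPH_CLOSE,np.ones((3,3))); n,l,st,ce=cv2.connectedComponentsWithStats(m)
    return [(ce[i],st[i,4]) for i in range(1,n) if st[i,4]>25]
def match(c,T,L):
    u=proj(c,[T[:3,:3]@v+T[:3,3] for v in L]); out=[]
    ce=cent(c,T); A=np.median([a for _,a in ce])
    for i,x in enumerate(u):
        d=[(np.linalg.norm(p-x),p) for p,a in ce if .85*A<a<1.2*A]
        if d and min(d,key=lambda t:t[0])[0]<9: out.append((i,min(d,key=lambda t:t[0])[1]))
    return out
def pose6(ims,T,L):
    M=[match(c,T,L) for c in ims]
    def pz(x): return Ts(T[:3,3]+x[:3],0)@np.block([[Ro.from_euler('ZYX',np.array(x[3:])*100+Ro.from_matrix(T[:3,:3]).as_euler('ZYX',degrees=True),degrees=True).as_matrix(),np.zeros((3,1))],[0,0,0,1]])
    def f(x):
        Z=pz(x); return np.concatenate([(proj(c,[Z[:3,:3]@L[i]+Z[:3,3] for i,_ in m])-np.array([p for _,p in m])).ravel() for c,m in zip(ims,M)])
    s=least_squares(f,np.zeros(6),x_scale=.01); Z=pz(s.x); print([len(m) for m in M],"tray",Z[:3,3].round(4),"yaw,-pitch,roll",Ro.from_matrix(Z[:3,:3]).as_euler('ZYX',degrees=True).round(2),"rms",np.sqrt((s.fun**2).mean()).round(2)); return Z
E
python3 - <<'E'
from bis import *
cs=[r.camera("top"),r.camera("side")]
old=[dict(c,pixels=cv2.imread(f"pics/{n}0.png")[:,:,::-1].copy()) for n,c in zip(("top","side"),cs)]
T0=Ts([.6676,-.2228,.018],-21.7); a=[np.array([p for p,_ in cent(c,T0)]) for c in old]; print([len(x) for x in a])
# biscuit points: triangulate each top centroid with its side match
L=[]
for p in a[0]:
    best=None
    for q in a[1]:
        s=least_squares(lambda X:np.r_[proj(old[0],X)[0]-p,proj(old[1],X)[0]-q],ray(old[0],[p],.03)[0]); 
        if best is None or s.cost<best[0]: best=(s.cost,s.x)
    L.append((np.linalg.inv(T0)@[*best[1],1])[:3])
L=np.array(L); print(L.round(4).tolist()); np.save("L.npy",L); pose6(old,T0,L)
T=where(); G=T@Ts([.058,.001,.003],-.5); Z=pose6(cs,G,L); pose6(cs,Z,L)
E
```

```text
[3, 2]
[[0.03, 0.0014, 0.0023], [-0.0247, 0.0369, -0.0351], [-0.0266, -0.0158, 0.0194]]
[1, 3] tray [ 0.6665 -0.2211  0.0158] yaw,-pitch,roll [-17.7    3.06  -1.81] rms 0.71
spat [0.4743 0.139  0.0804] yaw,-pitch,roll [21.11  0.65  0.18]
[2, 3] tray [0.5295 0.1719 0.0703] yaw,-pitch,roll [ 3.6  -8.82  4.77] rms 0.7
[2, 3] tray [0.5296 0.1725 0.0692] yaw,-pitch,roll [ 2.81 -8.39  4.74] rms 0.71
```

```bash
cat > ed.py <<'E'
s=open("bis.py").read()
a=s.index("    hs=cv2"); b=s.index("def match")
s=s[:a]+'''    p=c["pixels"].astype(int); m=((p[:,:,0]-p[:,:,2])>45).astype(np.uint8)
    roi=np.zeros_like(m); u=proj(c,[T[:3,:3]@np.array(v)+T[:3,3] for v in((-.058,-.068,.01),(-.058,.068,.01),(.058,.068,.01),(.058,-.068,.01))]); cv2.fillPoly(roi,[u.astype(int)],1)
    out=[]
    for k in cv2.findContours(m*roi,cv2.RETR_EXTERNAL,cv2.CHAIN_APPROX_NONE)[0]:
        f=np.zeros_like(m); cv2.drawContours(f,[k],-1,1,-1); q=np.argwhere(f)
        if len(q)>25: out.append((q.mean(0)[::-1],len(q)))
    return out
'''+s[b:]
open("bis.py","w").write(s)
E
python3 ed.py; cat > b.py <<'E'
from bis import *
cs=[r.camera("top"),r.camera("side")]
old=[dict(c,pixels=cv2.imread(f"pics/{n}0.png")[:,:,::-1].copy()) for n,c in zip(("top","side"),cs)]
T0=Ts([.6676,-.2228,.018],-21.7); a=[cent(c,T0) for c in old]; print([[x[1] for x in y] for y in a])
L=[]
for p,_ in a[0]:
    best=min((least_squares(lambda X:np.r_[proj(old[0],X)[0]-p,proj(old[1],X)[0]-q],ray(old[0],[p],.03)[0]) for q,_ in a[1]),key=lambda s:s.cost)
    L.append((np.linalg.inv(T0)@[*best.x,1])[:3])
L=np.array(L); print(L.round(4).tolist()); np.save("L.npy",L); pose6(old,T0,L)
T=where(); G=T@Ts([.058,.001,.003],-.5); print([[x[1] for x in cent(c,G)] for c in cs]); Z=pose6(cs,G,L); pose6(cs,Z,L)
E
python3 b.py
```

```text
[[136, 136, 134, 133, 133, 132], [328, 322]]
[[-0.0273, -0.0325, 0.0374], [-0.026, 0.0009, 0.0029], [-0.0246, 0.0368, -0.0341], [0.0276, -0.0321, 0.0372], [0.0302, 0.002, 0.0021], [0.033, 0.0373, -0.0341]]
[6, 6] tray [ 0.6676 -0.2228  0.018 ] yaw,-pitch,roll [-21.7   0.    0. ] rms 1.47
spat [0.4743 0.1391 0.0804] yaw,-pitch,roll [21.12  0.65  0.18]
[[157, 157, 151, 133, 139, 137], [224, 212]]
[6, 6] tray [0.5284 0.1615 0.0787] yaw,-pitch,roll [16.23 -5.35  7.88] rms 1.68
[6, 6] tray [0.5284 0.1615 0.0785] yaw,-pitch,roll [16.29 -5.44  7.87] rms 1.68
```

```bash
for t in 85 100; do sed -i -E "s/\)>[0-9]+\)\.astype\(np.uint8\)$/)>$t).astype(np.uint8)/" bis.py; grep -c ">$t)" bis.py; python3 b.py; done
```

```text
1
[[127, 130, 122, 126, 123, 124], [100, 194, 184, 85]]
[[-0.0266, -0.0355, 0.0211], [-0.0254, -0.0016, -0.0146], [-0.0268, 0.0413, 0.0042], [0.0301, -0.0382, 0.0038], [0.0283, 0.0043, 0.0209], [0.0311, 0.0398, -0.0149]]
1
[[119, 125, 114, 119, 118, 119], [82, 81, 75, 72, 66, 63]]
[[-0.026, -0.0391, 0.0052], [-0.0265, 0.0011, 0.005], [-0.027, 0.041, 0.0035], [0.0299, -0.0385, 0.004], [0.0295, 0.0015, 0.0049], [0.0291, 0.0414, 0.004]]
[6, 6] tray [ 0.6676 -0.2228  0.018 ] yaw,-pitch,roll [-21.7  -0.    0. ] rms 0.07
spat [0.4742 0.1393 0.0804] yaw,-pitch,roll [21.14  0.65  0.18]
[[140, 137, 138, 115, 114, 116], [52, 50, 50, 44, 43, 40]]
[6, 6] tray [0.5276 0.161  0.0795] yaw,-pitch,roll [20.21  2.57  0.71] rms 0.23
[6, 6] tray [0.5276 0.161  0.0795] yaw,-pitch,roll [20.21  2.57  0.71] rms 0.23Traceback (most recent call last):
  File "b.py", line 9, in <module>
    L=np.array(L); print(L.round(4).tolist()); np.save("L.npy",L); pose6(old,T0,L)
                                                                   ~~~~~^^^^^^^^^^
  File "bis.py", line 24, in pose6
    s=least_squares(f,np.z
[... 539 characters left out ...]
                  ~~~~~~~~^^^
    return self.f(x, *self.args, **self.kwargs)
           ~~~~~~^^^^^^^^^^^^^^^^^^^^^^^^^^^^^^
  File "bis.py", line 23, in f
    Z=pz(x); return np.concatenate([(proj(c,[Z[:3,:3]@L[i]+Z[:3,3] for i,_ in m])-np.array([p for _,p in m])).ravel() for c,m in zip(ims,M)])
                                     ~~~~^^^^^^^^^^^^^^^^^^^^^^^^^^^^^^^^^^^^^^^^
  File "h.py", line 10, in proj
    return cv2.projectPoints(np.array(P,float).reshape(-1,1,3),np.array(c["rvec"]),np.array(c["tvec"]),K,None)[0][:,0]
           ~~~~~~~~~~~~~~~~~~~~~~~~~~~~~~~~~~~~~~~~~~~~~~~~~~~~~~~~~~~~~~~~~~~~~~~~~~~~~~~~~~~~~~~~~~~~~~~~~~~~~~^^^^^
TypeError: 'NoneType' object is not subscriptable
```

The biscuit centroids give the tray pose well (rms 0.2 px): it is 2.6° tip-down, 3 mm off laterally and 0.9° off in yaw. From now on I'll steer the tray pose directly.

```bash
cat > st.py <<'E'
from bis import *
import sys
def instand(Z):
    th=np.radians(STD[1]); d=Z[:2,3]-STD[0]; print("tray in stand",(d@[np.cos(th),np.sin(th)]).round(4),(d@[-np.sin(th),np.cos(th)]).round(4),Z[2,3].round(4))
def see(G,save=True):
    cs=[r.camera("top"),r.camera("side")]; L=np.load("L.npy"); Z=pose6(cs,pose6(cs,G,L),L); instand(Z)
    if save: np.save("S.npy",np.linalg.inv(Tt())@Z)
    return Z
E
python3 - <<'E'
from st import *
np.save("Sblade.npy",np.load("S.npy"))
see(Ts([.5276,.161,.0795],20.2)); go(Ts(fr(*STD,-.1325,0,.057),21.1))
E
```

```text
[6, 6] tray [0.5276 0.161  0.0796] yaw,-pitch,roll [20.18  2.61  0.71] rms 0.23
[6, 6] tray [0.5276 0.161  0.0796] yaw,-pitch,roll [20.18  2.61  0.71] rms 0.23
tray in stand -0.1325 -0.0033 0.0796
shift [0.0217, 0.0022, 0.0182] turn [-0.11, -2.61, -1.18] t 13.2
```

```bash
python3 -m pendant '[[0,[0.002,0,0.001],[0,-0.5,-0.3]],[0,[0.005,0.001,0.004],[0,-1.2,-0.6]],[0,[0.009,0.001,0.008],[0,-1.9,-0.9]],[0,[0.014,0.002,0.012],[-0.1,-2.6,-1.2]],[0,[0.018,0.002,0.015],[-0.1,-2.6,-1.2]],[0,[0.021,0.002,0.018],[-0.1,-2.6,-1.2]],[0,[0.022,0.002,0.018],[-0.1,-2.6,-1.2]],[0,[0.022,0.002,0.018],[-0.1,-2.6,-1.2]],[0,[0.022,0.002,0.018],[-0.1,-2.6,-1.2]]]'
python3 - <<'E'
from st import *
see(Tt()@np.load("S.npy")); go(Ts(fr(*STD,-.06,0,.0565),21.1)); go(Ts(fr(*STD,.003,0,.0565),21.1))
E
```

```text
t: 14.1
ee_pos: [0.4186, 0.1183, 0.1313]
orientation: [0.379, -0.177, 0.906, 0.068]
force: [0.6, 0.5, -3.0]
grip_width: 0.0195
finger_force: 119.5
[6, 6] tray [0.5341 0.1643 0.0558] yaw,-pitch,roll [21.74  1.42 -0.07] rms 0.55
[6, 6] tray [0.5341 0.1643 0.0558] yaw,-pitch,roll [21.74  1.42 -0.07] rms 0.55
tray in stand -0.1253 -0.0026 0.0558
shift [-0.043, 0.0031, 0.0468] turn [0.43, -1.41, 0.5] t 14.2
shift [-0.0872, 0.0023, 0.0916] turn [0.43, -1.41, 0.5] t 14.2
```

```bash
sed -i 's/A=np.median(\[a for _,a in ce\])/A=max(a for _,a in ce)/; s/if .85\*A<a<1.2\*A/if a>(.93 if c["tvec"][2]<1.5 else .6)*A/' bis.py
python3 - <<'E'
from st import *
cs=[r.camera("top"),r.camera("side")]; G=Ts(fr(*STD,-.1325,0,.057),21.1); print([[x[1] for x in cent(c,G)] for c in cs])
see(G); go(Ts(fr(*STD,-.06,0,.0565),21.1))
E
```

```text
[[94, 99, 93, 91, 87, 82], [51, 47, 47, 43, 40, 42]]
[1, 6] tray [0.5338 0.1643 0.0555] yaw,-pitch,roll [21.53  0.17 -0.18] rms 0.37
[1, 6] tray [0.5338 0.1643 0.0555] yaw,-pitch,roll [21.53  0.17 -0.18] rms 0.37
tray in stand -0.1255 -0.0025 0.0555
shift [-0.0464, 0.0023, 0.046] turn [0.18, -0.16, 0.42] t 14.4
```

```bash
python3 -m pendant '[[0,[-0.001,0.001,0.001],[0,-0.2,0]],[0,[-0.004,0.002,0.004],[0,-0.5,0]],[0,[-0.009,0.002,0.009],[0,-0.5,0]],[0,[-0.015,0.002,0.015],[0,-0.5,0]],[0,[-0.021,0.002,0.021],[0,-0.5,0]],[0,[-0.027,0.002,0.027],[0,-0.5,0]],[0,[-0.033,0.002,0.033],[0,-0.5,0]],[0,[-0.039,0.002,0.039],[0,-0.5,0]],[0,[-0.043,0.002,0.043],[0,-0.5,0]],[0,[-0.046,0.002,0.046],[0,-0.5,0]],[0,[-0.046,0.002,0.046],[0,-0.5,0]],[0,[-0.046,0.002,0.046],[0,-0.5,0]]]'
python3 - <<'E'
from st import *
T=Tt()@np.load("S.npy"); instand(T)
cs=[r.camera("top"),r.camera("side")]; print([[x[1] for x in cent(c,T)] for c in cs])
see(T,False); go(Ts(fr(*STD,.003,0,.0565),21.1)); print(r.sense()["force"])
E
```

```text
t: 15.6
ee_pos: [0.4778, 0.1444, 0.1307]
orientation: [0.383, -0.177, 0.904, 0.069]
force: [-0.9, -1.0, -4.1]
grip_width: 0.0194
finger_force: 119.5
tray in stand -0.0601 0.0005 0.0564
[[46, 39, 44, 124, 93, 35, 56], [48, 32, 45, 40, 43]]
[1, 6] tray [0.5954 0.196  0.0466] yaw,-pitch,roll [ 14.53   3.43 -11.07] rms 1.74
[1, 6] tray [0.5951 0.1964 0.0467] yaw,-pitch,roll [ 13.83   3.75 -12.05] rms 1.68
tray in stand -0.0568 0.0054 0.0467
shift [-0.0447, -0.0004, 0.0452] turn [0.18, 0.33, 0.41] t 15.8
[-0.20786841 -0.84947033 -3.72266519]
```

```bash
python3 -m pendant '[[0,[-0.001,0,0.001],[0,0,0]],[0,[-0.004,0,0.004],[0,0,0]],[0,[-0.008,0,0.008],[0,0,0]],[0,[-0.013,0,0.013],[0,0,0]],[0,[-0.018,0,0.018],[0,0,0]],[0,[-0.023,0,0.023],[0,0,0]],[0,[-0.028,0,0.028],[0,0,0]],[0,[-0.033,0,0.033],[0,0,0]],[0,[-0.036,0,0.036],[0,0,0]],[0,[-0.038,0,0.038],[0,0,0]],[0,[-0.039,0,0.039],[0,0,0]],[0,[-0.039,0,0.039],[0,0,0]]]'
python3 - <<'E'
from st import *
T=Tt()@np.load("S.npy"); instand(T); print(Ro.from_matrix(T[:3,:3]).as_euler('ZYX',degrees=True).round(2))
# front edge of the tray: white/dark boundary in top view along lines of const stand y, at rim top
c=r.camera("top"); cv2.imwrite("pics/h.png",c["pixels"][:,:,::-1]); g=c["pixels"].min(2).astype(np.float32)
for zr in(.067,):
  for y in(-.06,-.045,-.03,.03,.045,.06):
    xs=np.arange(-.115,-.03,.0005); u=proj(c,[fr(*STD,x,y,zr) for x in xs]).astype(np.float32)
    v=cv2.remap(g,u[:,0].reshape(1,-1),u[:,1].reshape(1,-1),1)[0]; print(y,v[::6].astype(int).tolist())
print("x at",-.115,"step 3mm")
E
```

```text
t: 17.0
ee_pos: [0.5292, 0.1649, 0.1316]
orientation: [0.383, -0.177, 0.904, 0.069]
force: [-0.1, -0.9, -4.1]
grip_width: 0.0192
finger_force: 119.5
tray in stand -0.0049 0.0012 0.0573
[21.53 -0.3  -0.16]
-0.06 [63, 64, 63, 64, 64, 64, 66, 74, 69, 96, 139, 130, 93, 82, 82, 82, 85, 140, 209, 215, 223, 248, 247, 247, 247, 247, 247, 247, 247]
-0.045 [65, 76, 89, 63, 65, 64, 59, 57, 57, 90, 143, 130, 64, 62, 81, 82, 88, 155, 225, 230, 235, 249, 232, 133, 143, 141, 140, 143, 140]
-0.03 [65, 62, 59, 56, 57, 57, 57, 56, 57, 91, 145, 130, 65, 48, 58, 69, 123, 213, 227, 213, 231, 248, 236, 131, 145, 145, 132, 144, 135]
0.03 [82, 82, 82, 82, 82, 83, 83, 82, 80, 94, 140, 130, 89, 81, 81, 80, 143, 207, 224, 230, 233, 246, 248, 204, 118, 120, 133, 137, 134]
0.045 [83, 87, 87, 83, 83, 83, 83, 83, 80, 96, 139, 132, 92, 82, 82, 80, 91, 188, 234, 235, 217, 189, 106, 97, 100, 100, 97, 107, 94]
0.06 [84, 81, 82, 83, 82, 82, 83, 83, 81, 95, 139, 133, 163, 216, 219, 207, 238, 245, 240, 239, 242, 242, 241, 243, 241, 241, 240, 242, 241]
x at -0.115 step 3mm
```

```bash
cat > fe.py <<'E'
from st import *
def edge(zr):
    c=r.camera("top"); g=c["pixels"].min(2).astype(np.float32); out=[]
    for y in(-.06,-.045,-.03,.03,.045):
        xs=np.arange(-.085,-.03,.0002); u=proj(c,[fr(*STD,x,y,zr) for x in xs]).astype(np.float32)
        v=cv2.remap(g,u[:,0].reshape(1,-1),u[:,1].reshape(1,-1),1)[0]; i=np.argmax((v>150)&(np.arange(len(v))>25)); out.append((xs[i]*1e3).round(1))
    print("front edge mm",out,"force",r.sense()["force"].round(1))
T=Tt()@np.load("S.npy"); instand(T); edge(float(sys.argv[1]))
E
python3 fe.py .067
python3 -m pendant '[[0,[-0.001,0,0.001],[0,0,0]],[0,[-0.002,0,0.002],[0,0,0]],[0,[-0.003,0,0.003],[0,0,0]],[0,[-0.004,0,0.004],[0,0,0]],[0,[-0.005,0,0.005],[0,0,0]],[0,[-0.005,0,0.005],[0,0,0]],[0,[-0.005,0,0.005],[0,0,0]]]'; python3 fe.py .067
```

```text
tray in stand -0.005 0.0012 0.0573
front edge mm [np.float64(-64.2), np.float64(-64.0), np.float64(-66.2), np.float64(-67.4), np.float64(-65.4)] force [-0.3 -0.8 -4.5]
t: 17.8
ee_pos: [0.5355, 0.1675, 0.1315]
orientation: [0.383, -0.177, 0.904, 0.069]
force: [-2.3, -1.0, -2.6]
grip_width: 0.0194
finger_force: 119.8
tray in stand 0.002 0.0013 0.0571
front edge mm [np.float64(-58.2), np.float64(-58.8), np.float64(-58.4), np.float64(-59.6), np.float64(-58.6)] force [-1.8 -0.1 -2.4]
```

```bash
python3 -m pendant '[[0,[-0.001,0,0.001],[0,0,0]],[0,[-0.002,0,0.002],[0,0,0]],[0,[-0.002,0,0.002],[0,0,0]],[0,[-0.002,0,0.002],[0,0,0]]]'; python3 fe.py .067
```

```text
t: 18.25
ee_pos: [0.538, 0.1686, 0.1313]
orientation: [0.382, -0.177, 0.904, 0.069]
force: [-4.0, -1.7, -3.2]
grip_width: 0.0192
finger_force: 119.9
tray in stand 0.0047 0.0014 0.0569
front edge mm [np.float64(-58.8), np.float64(-59.4), np.float64(-59.4), np.float64(-59.0), np.float64(-59.4)] force [-2.7 -1.8 -3.3]
```

```bash
python3 -m pendant '[[0,[0.001,0,0.001],[0,0,0]],[0,[0.002,0,0.002],[0,0,0]],[0,[0.003,0,0.003],[0,0,0]],[0,[0.004,0,0.004],[0,0,0]],[0,[0.005,0,0.005],[0,0,0]],[0,[0.006,0,0.006],[0,0,0]],[0,[0.007,0,0.007],[0,0,0]],[0,[0.009,0,0.009],[0,0,0]],[0,[0.01,0,0.01],[0,0,0]],[0,[0.01,0,0.01],[0,0,0]]]'; python3 fe.py .062
```

```text
t: 19.3
ee_pos: [0.5389, 0.1685, 0.1178]
orientation: [0.383, -0.176, 0.904, 0.069]
force: [-1.1, -0.5, -2.4]
grip_width: 0.019
finger_force: 119.8
tray in stand 0.0056 0.0009 0.0436
front edge mm [np.float64(-59.0), np.float64(-58.8), np.float64(-58.0), np.float64(-59.0), np.float64(-59.0)] force [-2.1 -0.7 -2.9]
```

```bash
python3 -m pendant '[[0,[0.001,0,0.001],[0,0.5,0]],[0,[0.002,0,0.002],[0,1,0]],[0,[0.002,0,0.002],[0,1.5,0]],[0,[0.002,0,0.002],[0,1.5,0]]]'; python3 fe.py .062
python3 -m pendant '[[0,[0.001,0,-0.001],[0,0,0]],[0,[0.003,0,-0.003],[0,0,0]],[0,[0.006,0,-0.006],[0,0,0]],[0,[0.009,0,-0.009],[0,0,0]],[0,[0.012,0,-0.012],[0,0,0]],[0,[0.014,0,-0.014],[0,0,0]],[0,[0.014,0,-0.014],[0,0,0]]]'; python3 fe.py .062
python3 - <<'E'
from h import *
np.save("S.npy",np.load("Sblade.npy")); T=where(); G=T.copy(); th=np.radians(STD[1]); G[:2,3]-=.12*np.array([np.cos(th),np.sin(th)]); go(G)
E
```

```text
t: 19.75
ee_pos: [0.5395, 0.1686, 0.1161]
orientation: [0.372, -0.177, 0.909, 0.066]
force: [-0.1, 0.2, -1.8]
grip_width: 0.0196
finger_force: 119.7
tray in stand 0.0043 0.0007 0.0388
front edge mm [np.float64(-58.6), np.float64(-58.6), np.float64(-58.0), np.float64(-58.0), np.float64(-58.6)] force [-0.6 -0.3 -2. ]
t: 20.5
ee_pos: [0.5199, 0.161, 0.1151]
orientation: [0.371, -0.177, 0.909, 0.066]
force: [-0.6, 0.5, -1.2]
grip_width: 0.0194
finger_force: 119.7
tray in stand -0.0169 0.0007 0.0376
front edge mm [np.float64(-58.6), np.float64(-58.4), np.float64(-76.4), np.float64(-76.8), np.float64(-58.8)] force [ 0.2 -0.4 -2.5]
spat [0.5804 0.1844 0.0369] yaw,-pitch,roll [22.12 -0.78 -0.54]
shift [0.0858, 0.0015, -0.0838] turn [-0.0, -0.0, 0.0] t 20.55
```

```bash
python3 -m pendant '[[0,[0.003,0,-0.003],[0,0,0]],[0,[0.01,0,-0.01],[0,0,0]],[0,[0.019,0,-0.018],[0,0,0]],[0,[0.028,0,-0.027],[0,0,0]],[0,[0.037,0.001,-0.036],[0,0,0]],[0,[0.046,0.001,-0.045],[0,0,0]],[0,[0.056,0.001,-0.055],[0,0,0]],[0,[0.066,0.001,-0.064],[0,0,0]],[0,[0.076,0.001,-0.074],[0,0,0]],[0,[0.086,0.001,-0.084],[0,0,0]],[0,[0.086,0.001,-0.084],[0,0,0]],[0,[0.086,0.001,-0.084],[0,0,0]]]'; python3 fe.py .062
python3 - <<'E'
from fit import *
T=where(); print(fitpose([(c,c["pixels"]) for c in(r.camera("top"),r.camera("side"))],T))
E
```

```text
t: 21.75
ee_pos: [0.4113, 0.1176, 0.1146]
orientation: [0.371, -0.177, 0.909, 0.066]
force: [-0.0, -0.1, -2.0]
grip_width: 0.0195
finger_force: 119.7
tray in stand -0.192 -0.0018 0.0362
front edge mm [np.float64(-58.4), np.float64(-58.6), np.float64(-58.0), np.float64(-58.0), np.float64(-58.6)] force [ 0.2 -0.1 -1.5]
spat [0.4718 0.1412 0.0368] yaw,-pitch,roll [22.12 -0.78 -0.57]
(array([ 1.64279542, -0.70606041, -0.80421299,  0.35021999,  0.03508601]), np.float32(207.04425))
```

```bash
python3 - <<'E'
from fit import *
np.save("S.npy",pose(np.load("S.npy"),[0,0,2,0,-.4])); T=where()
th=np.radians(STD[1]); G=T.copy(); G[:2,3]-=.04*np.array([np.cos(th),np.sin(th)]); go(G)
go(Ts([.48,-.02,.03],-1))
E
```

```text
spat [0.4718 0.1415 0.0391] yaw,-pitch,roll [22.17 -0.38 -0.57]
shift [0.0286, 0.0005, -0.0279] turn [0.0, 0.0, 0.0] t 21.9
shift [0.0406, -0.1283, -0.0255] turn [15.72, 0.53, 17.02] t 21.9
```

```bash
python3 -m pendant '[[0,[0.009,0,-0.009],[0,0,0]],[0,[0.019,0,-0.019],[0,0,0]],[0,[0.028,0,-0.028],[0,0,0]],[0,[0.03,-0.016,-0.028],[2,0,2.1]],[0,[0.031,-0.032,-0.027],[3.9,0.1,4.3]],[0,[0.033,-0.048,-0.027],[5.9,0.2,6.4]],[0,[0.034,-0.064,-0.027],[7.8,0.3,8.5]],[0,[0.036,-0.08,-0.026],[9.8,0.3,10.6]],[0,[0.037,-0.096,-0.026],[11.8,0.4,12.8]],[0,[0.039,-0.112,-0.026],[13.7,0.5,14.9]],[0,[0.041,-0.128,-0.025],[15.7,0.5,17]],[0,[0.041,-0.128,-0.025],[15.7,0.5,17]]]'
python3 -m pendant '[[0,[0,0,0],[0,0,0]],[0,[0,0,0],[0,0,0]]]'
python3 - <<'E'
from fit import *
T=where(); print(fitpose([(c,c["pixels"]) for c in(r.camera("top"),r.camera("side"))],T),r.sense()["force"])
T[2,3]=.005; go(T)
E
```

```text
t: 23.1
ee_pos: [0.4245, -0.0206, 0.1027]
orientation: [0.371, 0.012, 0.928, -0.005]
force: [-0.2, 0.1, -1.1]
grip_width: 0.0195
finger_force: 119.7
t: 23.3
ee_pos: [0.4244, -0.019, 0.1026]
orientation: [0.371, 0.01, 0.928, -0.004]
force: [0.1, 0.7, -2.1]
grip_width: 0.0195
finger_force: 119.7
spat [ 0.4881 -0.0202  0.0254] yaw,-pitch,roll [-0.98  0.34  0.06]
(array([ 2.74214389, -0.14021092, -3.95535515, -0.20429099,  1.0032889 ]), np.float32(11.279543)) [-0.862165    0.26890329 -2.82525804]
shift [0.0141, -0.0001, 0.0148] turn [0.01, 0.01, 0.02] t 23.4
```

```bash
python3 -m pendant '[[0,[0.003,0,0.003],[0,0,0]],[0,[0.006,0,0.006],[0,0,0]],[0,[0.009,0,0.009],[0,0,0]],[0,[0.012,0,0.012],[0,0,0]],[0,[0.014,0,0.015],[0,0,0]],[0,[0.015,0,0.016],[0,0,0]],[0,[0.016,0,0.017],[0,0,0]],[0,[0.016,0,0.017],[0,0,0]]]'
python3 -m pendant '[[0,[0.0007,0,0.0007],[0,0,0]],[0,[0.0007,0,0.0007],[0,0,0]]]'
python3 -m pendant '[[0,[0.0007,0,0.0007],[0,0,0]],[0,[0.0007,0,0.0007],[0,0,0]]]'; python3 -c "
from h import *
where()"
```

```text
t: 24.2
ee_pos: [0.4245, -0.0191, 0.0791]
orientation: [0.371, 0.01, 0.928, -0.004]
force: [-0.3, 0.6, -1.8]
grip_width: 0.0195
finger_force: 119.7
t: 24.4
ee_pos: [0.4247, -0.0192, 0.0785]
orientation: [0.372, 0.01, 0.928, -0.005]
force: [0.3, 0.2, -1.9]
grip_width: 0.0194
finger_force: 119.7
t: 24.6
ee_pos: [0.4248, -0.0193, 0.0778]
orientation: [0.372, 0.01, 0.928, -0.005]
force: [-0.7, 0.7, -1.4]
grip_width: 0.0193
finger_force: 119.9
spat [ 0.4886 -0.0205  0.0007] yaw,-pitch,roll [-0.99  0.28  0.02]
```

```bash
for i in 1 2; do python3 -m pendant '[[0,[0.0005,0,0.0005],[0,0,0]],[0,[0.0005,0,0.0005],[0,0,0]]]' | grep -E "ee_pos|^force"; done; python3 -c "
from fit import *
T=where(); print(fitpose([(c,c['pixels']) for c in(r.camera('top'),r.camera('side'))],T))"
```

```text
ee_pos: [0.4249, -0.0193, 0.0772]
force: [-0.7, -0.0, 0.9]
ee_pos: [0.4249, -0.0193, 0.0766]
force: [-0.8, 0.5, 2.1]
spat [ 0.4887 -0.0206 -0.0005] yaw,-pitch,roll [-0.99  0.26  0.02]
(array([ 5.08580621e+00, -3.12747936e-01, -3.00914656e+00,  4.84327754e-04,
        2.64214257e+00]), np.float32(14.274794))
```

```bash
python3 -m pendant '[[0.5,[0,0,0],[0,0,0]],[1,[0,0,0],[0,0,0]],[1,[0,0,0],[0,0,0]],[1,[0,0,0],[0,0,0]],[1,[0,0,0],[0,0,0]],[1,[0,0,0],[0,0,0]],[1,[0,0,0],[0,0,0]]]' 20
python3 -m pendant '[[1,[0,0,-0.008],[0,0,0]],[1,[0,0,-0.02],[0,0,0]],[1,[0,0,-0.035],[0,0,0]],[1,[0,0,-0.05],[0,0,0]],[1,[0,0,-0.07],[0,0,0]],[1,[0,0,-0.09],[0,0,0]],[1,[0,0,-0.12],[0,0,0]],[1,[0,0,-0.14],[0,0,0]],[1,[0,0,-0.14],[0,0,0]],[1,[0,0,-0.14],[0,0,0]]]'
python3 - <<'E'
from fit import *
ims=[r.camera("top"),r.camera("side")]; print(fitpose([(c,c["pixels"]) for c in ims],Ts([.4887,-.0206,0],-1)))
a=cv2.resize(ims[0]["pixels"][130:310,110:370,::-1],(400,277),interpolation=2); b=cv2.resize(ims[1]["pixels"][120:320,230:450,::-1],(400,364),interpolation=2)
cv2.imwrite("pics/z.png",np.hstack([cv2.copyMakeBorder(a,0,87,0,0,0),b]))
E
python3 fe.py .062
```

```text
t: 25.8
ee_pos: [0.4245, -0.0191, 0.0759]
orientation: [0.371, 0.01, 0.928, -0.004]
force: [-0.0, -0.1, 0.3]
grip_width: 0.0856
finger_force: 0.0
t: 26.8
ee_pos: [0.4291, -0.0284, 0.1591]
orientation: [0.359, 0.009, 0.933, -0.003]
force: [-0.1, -0.3, -0.9]
grip_width: 0.0855
finger_force: 0.0
(array([ 4.66292431e+00,  2.44434899e-03, -5.17522182e+00, -1.44339883e-01,
        1.29856926e+00]), np.float32(12.530861))
tray in stand -0.2355 -0.1674 0.0798
front edge mm [np.float64(-58.4), np.float64(-58.4), np.float64(-58.0), np.float64(-58.0), np.float64(-58.6)] force [ 0.3 -0.4 -0.2]
```

View pics/z.png

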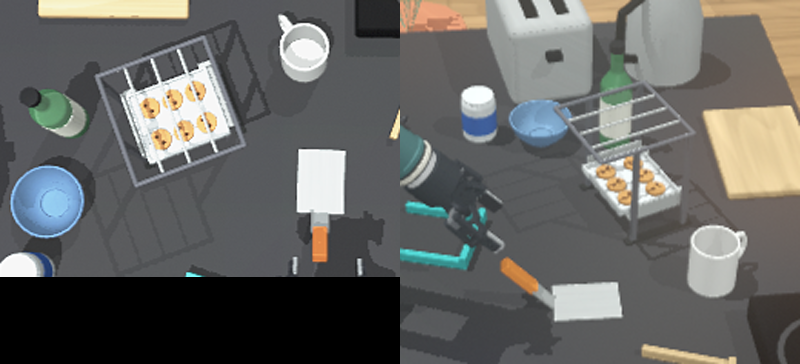

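The last picture shows the tray on the runners under the shelf (top crop about 178,115) and the spatula flat on open worktop (about 320,180). The hand is clear of everything.

```bash
python3 -c "
from station import r
print(r.job_done())"
```

```text
the job is handed in; nothing more can be done
None
```

The tray is home against the stops on the cooling stand, the spatula is flat on its blade on open worktop clear of the stand and the trivet, and the job was handed in at about 27 s; the tray tilted about 2–3° at times on the way, measured from the camera images.

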